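# Dress two door samples with roses and knobs

### The arm

A 6-joint arm with a two-finger parallel gripper is mounted at the origin on the work surface. World frame = base frame: x ahead of the robot, y to its left, z up, the work surface at z = 0. Lengths are in m, angles in degrees, forces in N, time in s.
With the tool pointing down it reaches from about 0.3 to 0.875 m from the base axis. Payload 4.2 kg.
Tool frame: the origin (TCP) lies at the very end of the fingers, on their centre line; the grasp point (between the pads) lies 19 mm behind it; z points along the fingers, y is the line along which they close (so a half turn about z gives the same grasp; the last joint's range is limited). The gripper opens to 85 mm and grips with 20 to 120 N. Pads are 22 mm wide; open, the fingers measure 114 mm over their backs; the gripper's body (76 mm by 85 mm) begins 54 mm behind the grasp point. The pads swing forward as they close: fully open they stand 13 mm farther back than shut.
Start: joints at [-75.745, 18.312, 89.639, -0, 72.044, -1.146], TCP at [0.153, -0.554, 0.231] pointing down, gripper open.
Joint ranges: [-177.97, 177.97], [-48.28, 115.42], [12.27, 149.76], [-77.06, 257.06], [2.81, 150.46], [-146.56, 146.56]. Speed limits (degrees/s): [147.25, 147.25, 180, 180, 180, 180].

### API

Orientations are given as [roll, pitch, yaw] about the fixed x, y, z axes, in that order (R = Rz(yaw) Ry(pitch) Rx(roll)).
In Python, from station import arm, command_gripper, solver, eyes, workorder, current_time_s, current_q, current_joint_vel, current_joint_efforts, current_tool_pos, current_tcp_rot, current_ft_force, current_moment, current_gripper_width, current_grasp_force gives the robot as it stands. The module is installed in compiled form; this text tells all that it offers. Calls block until the motion is done:
- arm.goto(position, orientation): joint-space move of the TCP to a pose.
- arm.move_straight(position, orientation=None, v=0.15): straight line of the TCP; orientation=None keeps the orientation; v is the mean speed in m/s.
- arm.move_j(angles): joint-space move.
- command_gripper(opening, grasp_force=None): finger opening in m; grasp_force is the grip in N (None keeps the last); returns when the fingers have stopped.
- arm.dwell(seconds).
- solver.solve_ik(position, orientation): joint angles nearest the present ones, or None.
- eyes.snapshot(name): name is "scene" or "side" or "wrist"; returns (picture, depth): 480x640x3 uint8, red, green, blue; 480x640 float32, m along the optical axis (not along the pixel's ray), 0 where there is no reading.
- eyes.camera_model(name): a dict with "intrinsics" (3x3 intrinsics, pixels), "R" (3x3) and "t" (3): a world point X has camera coordinates R X + t. Camera axes: x right, y down, z forward; pixel columns grow to the right and rows downward; lengths in m; the calibration is good to about 2 mm. The wrist camera is an equidistant fisheye: a pixel r from the principal point sees the ray r / f radians off the axis. A picture is of the moment at which its call begins: read the wrist's pose just before it. camera_model takes no time and is no camera call; for the wrist camera it gives the pose at the moment of the call.
A pose or a line that the arm cannot do raises arm.Unreachable and nothing moves.
- workorder.close_job(): hands the job in; it is judged then, once.
Readings, each from a call of its own:
- current_time_s(): time.
- current_q(): joint angles.
- current_joint_vel(): joint speeds.
- current_joint_efforts(): joint torques, N m.
- current_tool_pos(): TCP position.
- current_tcp_rot(): TCP orientation.
- current_ft_force(): force on the tool from outside, world axes, zero at the start.
- current_moment(): the same for the moment, N m.
- current_gripper_width(): finger opening in m.
- current_grasp_force(): force on a finger pad.
Only numpy, scipy, OpenCV 4.12 (cv2) and the standard library are available. Lean on these libraries where they do the work, as an engineer would, in place of code of your own. Each camera call takes 0.05 s, during which the arm holds its last target. There are 200 camera calls.

### The job

Fit the door furniture to the two door samples: the brass set goes on the dark wood sample and the black set on the white sample. On each, put the cover rose over the spindle first so that it sits flat on the door face and hides the fixing plate, then push the matching knob onto the spindle until its foot rests on the rose. Leave the lever handle, the screwdriver and the carton of hinges where they are.

Things in the scene. Friction and masses are not known exactly. Their poses are not given: they have to be found in the camera images.
- brass_rose_center (a point): Brass cover rose: a round shallow cap, 54 mm across, 12 mm high, lying open side down, with a 20 mm round hole in the middle of its top. Hollow underneath: 48 mm wide, 8.5 mm deep. 60 g. The point is its centre, 6 mm above its underside; z up through the hole; yaw does not matter
- black_rose_center (a point): Black cover rose: a round shallow cap, 54 mm across, 12 mm high, lying open side down, with a 20 mm round hole in the middle of its top. Hollow underneath: 48 mm wide, 8.5 mm deep. 60 g. The point is its centre, 6 mm above its underside; z up through the hole; yaw does not matter
- brass_knob_center (a point): Brass mushroom-shaped door knob, 56 mm high, 220 g, standing on its foot flange (34 mm wide). Shank 24 mm wide; head 52 mm wide, its sides straight from 35 to 46 mm above the foot (grip there). A round socket 15 mm wide (21 mm at the mouth), 30 mm deep, runs up from the foot. The point is its centre, 28 mm above the foot; z up along the shank; yaw does not matter
- black_knob_center (a point): Black mushroom-shaped door knob, 56 mm high, 220 g, standing on its foot flange (34 mm wide). Shank 24 mm wide; head 52 mm wide, its sides straight from 35 to 46 mm above the foot (grip there). A round socket 15 mm wide (21 mm at the mouth), 30 mm deep, runs up from the foot. The point is its centre, 28 mm above the foot; z up along the shank; yaw does not matter
- dark_sample_seat (a point): Dark wood door sample, 120 x 100 x 44 mm, lying face up, fixed. In the middle of its face a round steel fixing plate, 40 mm wide, 5 mm high (6 mm with screw heads), from which an 8 mm square steel spindle stands up, its rounded tip 38 mm above the face. The point is on the spindle's axis at the level of the door face; z up along the spindle
- white_sample_seat (a point): White painted door sample, 120 x 100 x 44 mm, lying face up, fixed. In the middle of its face a round steel fixing plate, 40 mm wide, 5 mm high (6 mm with screw heads), from which an 8 mm square steel spindle stands up, its rounded tip 38 mm above the face. The point is on the spindle's axis at the level of the door face; z up along the spindle
- lever_mid (a point): Bystander: a steel lever door handle on a round rose, about 150 mm long and 58 mm high, standing on the bench. The point is 25 mm up, 40 mm along the lever from the rose's axis; x runs along the lever to its free end
- screwdriver_grip (a point): Bystander: a screwdriver 200 mm long lying on the bench. The point is in the middle of its handle; x runs along it towards the tip
- hinge_carton: Bystander: an open cardboard carton of steel hinges, 95 x 190 mm and 55 mm high, heavy. Origin at the centre of its underside
Mind the look-alikes: they are no part of the job. Of the things shaped like the part that bears black_knob_center, the black one is meant.

How it is judged:
By the outcome, as a careful person would: the job done as asked, in the order asked, and still so for the second after the job is handed in, with the robot touching nothing.
It also fails if it takes over 99 s, if anything falls off the work surface, if the arm or the gripper's body presses on something with over 40 N, if the wrist force passes 120 N, or if a joint passes its speed limit or range.

## Working session

There is one attempt and no reset: what is moved stays moved. The work goes in short steps, each a Python script; the robot and the scene stay as the last script left them, time stands still between calls to the robot, and variables do not carry over. Pictures are saved under pics/ and viewed, at most 14 in all, crops included, and the job is handed in when it is done.

```bash
mkdir -p pics && cat > h.py <<'E'
import numpy as np, cv2
from station import *
def snap(n,f=None):
    m=eyes.camera_model(n); p,d=eyes.snapshot(n)
    if f: cv2.imwrite('pics/'+f,p[:,:,::-1])
    return p,d,m
def ray(m,u,v,fish=False):
    K=np.array(m['intrinsics']);R=np.array(m['R']);t=np.array(m['t'])
    x=(u-K[0,2])/K[0,0];y=(v-K[1,2])/K[1,1]
    if fish:
        r=np.hypot(x,y); s=np.sin(r)/r if r>1e-9 else 1; c=np.array([x*s,y*s,np.cos(r)])
    else: c=np.array([x,y,1.])
    return -R.T@t, R.T@c
def onplane(m,u,v,z,fish=False):
    o,d=ray(m,u,v,fish); return o+d*(z-o[2])/d[2]
E
python3 - <<'E'
from h import *
for n in('scene','side','wrist'):
    p,d,m=snap(n,n+'0.png'); np.savez('/tmp/'+n,p=p,d=d,**m)
    print(n,np.round(m['intrinsics'],1).tolist(),np.round(-np.array(m['R']).T@m['t'],3),np.round(m['R'],2).tolist(),(d>0).mean())
E
```

```text
scene [[454.2, 0.0, 313.2], [0.0, 454.2, 247.5], [0.0, 0.0, 1.0]] [1.454 0.418 0.636] [[-0.42, 0.91, -0.01], [0.48, 0.21, -0.85], [-0.77, -0.36, -0.53]] 0.9783723958333334
side [[533.6, 0.0, 314.5], [0.0, 533.6, 245.8], [0.0, 0.0, 1.0]] [ 0.334 -0.649  0.926] [[0.93, -0.37, -0.0], [-0.29, -0.72, -0.63], [0.23, 0.59, -0.78]] 0.996181640625
wrist [[371.6, 0.0, 316.9], [0.0, 371.6, 237.5], [0.0, 0.0, 1.0]] [ 0.233 -0.532  0.372] [[0.27, -0.96, -0.0], [-0.91, -0.25, 0.32], [-0.31, -0.08, -0.95]] 0.9962565104166666
```

View pics/scene0.png

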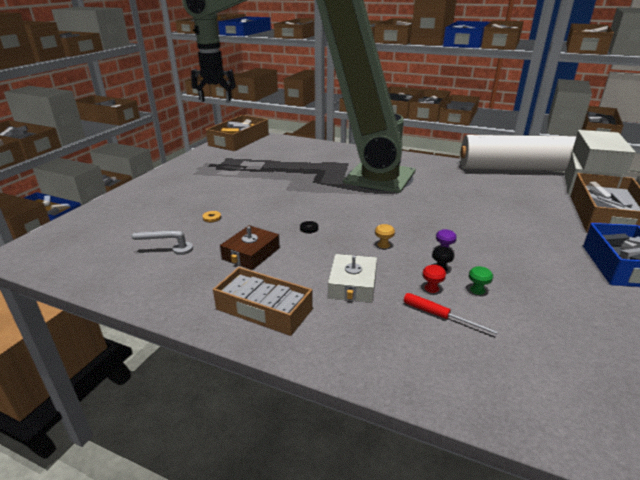

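View pics/side0.png

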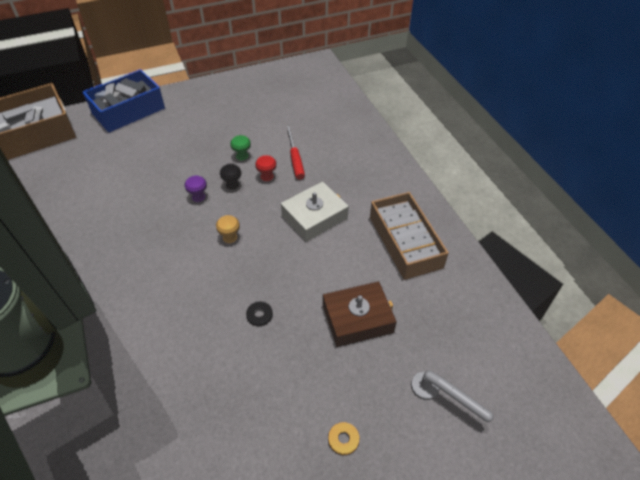

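Side view: brass knob (228,228), brass rose (344,438), black rose (259,313), dark sample plate (359,306), white sample plate (314,203). Candidates for the black knob are black (231,174), purple (196,186), red (266,165) and green (240,145). The black one is meant, scene (443,255).

```bash
python3 - <<'E'
from h import *
Z=np.load('/tmp/side.npz'); S=np.load('/tmp/scene.npz')
def cloud(Z):
    p,d=Z['p'],Z['d'];K=Z['intrinsics'];v,u=np.mgrid[:480,:640]
    c=np.stack([(u-K[0,2])/K[0,0]*d,(v-K[1,2])/K[1,1]*d,d],-1); return (c-Z['t'])@Z['R']
for nm,Q,boxes in(('side',Z,dict(brassknob=(228,228,22,0),blackknob=(231,174,18,0),brassrose=(344,438,22,0),blackrose=(259,313,20,0),dark=(359,310,45,0),white=(314,210,42,0),carton=(408,235,50,0),lever=(450,398,50,0),purple=(196,186,15,0),red=(266,165,15,0),green=(240,145,15,0))),
  ('scene',S,dict(brassknob=(385,236,16,0),blackknob=(443,256,12,0),brassrose=(212,216,14,0),blackrose=(309,227,14,0),dark=(250,243,35,0),white=(354,276,35,0)))):
  X=cloud(Q)
  for n,(u,v,w,_) in boxes.items():
    P=X[v-w:v+w,u-w:u+w].reshape(-1,3);C=Q['p'][v-w:v+w,u-w:u+w].reshape(-1,3).astype(int)
    zt=np.percentile(P[:,2],99.8)
    m=P[:,2]>(0.02 if zt>.02 else 0.006)
    if n in('dark','white'): m=abs(P[:,2]-.044)<.003
    q=P[m]; print(nm,n,'zmax %.3f'%zt,'n',m.sum(),'min',q.min(0).round(3),'max',q.max(0).round(3),'mid',((q.min(0)+q.max(0))/2).round(3)[:2])
E
```

```text
side brassknob zmax 0.926 n 411 min [ 0.334 -0.649  0.02 ] max [0.465 0.17  0.926] mid [ 0.4   -0.239]
side blackknob zmax 0.060 n 334 min [ 0.334 -0.649  0.02 ] max [0.517 0.329 0.926] mid [ 0.426 -0.16 ]
side brassrose zmax 0.926 n 9 min [ 0.334 -0.649  0.926] max [ 0.334 -0.649  0.926] mid [ 0.334 -0.649]
side blackrose zmax 0.746 n 4 min [ 0.334 -0.649  0.926] max [ 0.334 -0.649  0.926] mid [ 0.334 -0.649]
side dark zmax 0.926 n 2056 min [ 0.554 -0.213  0.041] max [ 0.682 -0.1    0.047] mid [ 0.618 -0.156]
side white zmax 0.926 n 1332 min [0.571 0.068 0.041] max [0.71  0.284 0.047] mid [0.64  0.176]
side carton zmax 0.926 n 3875 min [ 0.334 -0.649  0.02 ] max [0.855 0.086 0.926] mid [ 0.594 -0.281]
side lever zmax 0.926 n 980 min [ 0.334 -0.649  0.021] max [ 0.737 -0.325  0.926] mid [ 0.535 -0.487]
side purple zmax 0.926 n 354 min [ 0.334 -0.649  0.02 ] max [0.429 0.323 0.926] mid [ 0.382 -0.163]
side red zmax 0.926 n 322 min [ 0.334 -0.649  0.02 ] max [0.605 0.326 0.926] mid [ 0.469 -0.161]
side green zmax 0.235 n 302 min [ 0.334 -0.649  0.02 ] max [0.57  0.421 0.926] mid [ 0.452 -0.114]
scene brassknob zmax 0.609 n 260 min [0.412 0.126 0.021] max [1.454 0.418 0.636] mid [0.933 0.272]
scene blackknob zmax 0.636 n 372 min [0.404 0.287 0.02 ] max [1.454 0.418 0.636] mid [0.929 0.352]
scene brassrose zmax 0.636 n 3 min [1.454 0.418 0.636] max [1.454 0.418 0.636] mid [1.454 0.418]
scene blackrose zmax 0.014 n 157 min [ 0.411 -0.096  0.006] max [1.454 0.418 0.636] mid [0.932 0.161]
scene dark zmax 0.636 n 914 min [ 0.554 -0.208  0.041] max [ 0.778 -0.041  0.047] mid [ 0.666 -0.125]
scene white zmax 0.636 n 1167 min [0.57  0.077 0.041] max [0.71  0.2   0.047] mid [0.64  0.138]
```

```bash
python3 -c "
import cv2
a=cv2.imread('pics/scene0.png')[215:345,370:510];b=cv2.imread('pics/side0.png')[120:250,170:310]
cv2.imwrite('pics/crop.png',cv2.resize(cv2.hconcat([a,b]),None,fx=2.8,fy=2.8,interpolation=2))"
```

```text
(no output)
```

View pics/crop.png

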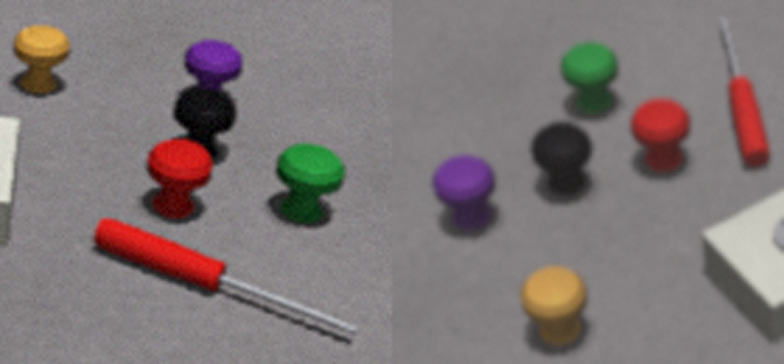

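The crop shows the black knob in the middle of the look-alikes at side (231,174) with the others purple, red and green around it, so the choice is right. Next: coarse positions, ignoring the depth dropouts.

```bash
python3 - <<'E'
from h import *
boxes=dict(brassknob=(228,228,22),blackknob=(231,174,18),brassrose=(344,438,22),blackrose=(259,313,20),dark=(359,310,45),white=(314,210,42),carton=(408,235,50),lever=(450,398,50),purple=(196,186,15),red=(266,165,13),green=(240,145,13),plateD=(359,306,14),plateW=(314,203,14))
Q=np.load('/tmp/side.npz');p,d=Q['p'],Q['d'];K=Q['intrinsics'];vv,uu=np.mgrid[:480,:640]
X=(np.stack([(uu-K[0,2])/K[0,0]*d,(vv-K[1,2])/K[1,1]*d,d],-1)-Q['t'])@Q['R']
for n,(u,v,w) in boxes.items():
    s=np.s_[v-w:v+w,u-w:u+w];P=X[s].reshape(-1,3);ok=d[s].ravel()>0
    lo,hi=(.028,.07) if w<23 and 'rose' not in n else (.006,.02) if 'rose' in n else (.03,.08)
    if n in('dark','white'): lo,hi=.041,.046
    if 'plate' in n: lo,hi=.0475,.052
    q=P[ok&(P[:,2]>lo)&(P[:,2]<hi)]
    a,b=np.percentile(q,[2,98],0); print(n,len(q),a.round(3),b.round(3),'mid',((a+b)/2).round(3)[:2])
    if n in('dark','white'):
        r=cv2.minAreaRect((q[:,:2]*1000).astype(np.float32)); print('   rect',np.round(r[0],1),np.round(r[1],1),round(r[2],1))
E
```

```text
brassknob 402 [0.416 0.121 0.037] [0.463 0.165 0.058] mid [0.439 0.143]
blackknob 328 [0.468 0.283 0.036] [0.514 0.326 0.059] mid [0.491 0.304]
brassrose 707 [ 0.471 -0.392  0.007] [ 0.52  -0.342  0.017] mid [ 0.496 -0.367]
blackrose 462 [ 0.414 -0.099  0.007] [ 0.463 -0.049  0.017] mid [ 0.439 -0.074]
dark 1623 [ 0.559 -0.207  0.042] [ 0.677 -0.107  0.046] mid [ 0.618 -0.157]
   rect [ 619.  -155.8] [102.4 121.8] 83.4
white 1095 [0.579 0.078 0.042] [0.701 0.188 0.046] mid [0.64  0.133]
   rect [626.5 184.6] [121.3 209.8] 14.6
carton 3588 [ 0.75  -0.109  0.032] [0.849 0.081 0.058] mid [ 0.799 -0.014]
lever 926 [ 0.665 -0.44   0.036] [ 0.731 -0.329  0.062] mid [ 0.698 -0.385]
purple 343 [0.38  0.273 0.037] [0.427 0.315 0.059] mid [0.404 0.294]
red 313 [0.556 0.279 0.037] [0.602 0.321 0.059] mid [0.579 0.3  ]
green 291 [0.52  0.377 0.037] [0.567 0.417 0.058] mid [0.544 0.397]
plateD 260 [ 0.593 -0.184  0.048] [ 0.648 -0.126  0.052] mid [ 0.62  -0.155]
plateW 173 [0.603 0.092 0.048] [0.667 0.17  0.052] mid [0.635 0.131]
```

```bash
cat >> h.py <<'E'
DOWN=[180,0,0]
def wcloud(tag=None):
    m=eyes.camera_model('wrist'); p,d=eyes.snapshot('wrist')
    if tag: cv2.imwrite('pics/'+tag,p[:,:,::-1])
    K=np.array(m['intrinsics']);R=np.array(m['R']);t=np.array(m['t'])
    v,u=np.mgrid[:480,:640];x=(u-K[0,2])/K[0,0];y=(v-K[1,2])/K[1,1];r=np.hypot(x,y)+1e-9
    X=np.stack([x/r*np.tan(r)*d,y/r*np.tan(r)*d,d],-1); X=(X-t)@R
    X[(d<=0)|(r>1.3)]=np.nan
    return X,p,m
def circ(X,xy,lo,hi,rad=.045):
    s=(X[...,2]>lo)&(X[...,2]<hi)&(np.hypot(X[...,0]-xy[0],X[...,1]-xy[1])<rad)
    s=cv2.morphologyEx(s.astype(np.uint8),cv2.MORPH_OPEN,np.ones((3,3)))
    n,l,st,c=cv2.connectedComponentsWithStats(s)
    q=X[l==1+np.argmax(st[1:,4])]; 
    (cx,cy),r=cv2.minEnclosingCircle((q[:,:2]).astype(np.float32))
    a,b=np.percentile(q[:,:2],[1,99],0)
    return np.round([cx,cy,r],4),np.round((a+b)/2,4),np.round((b-a),4),len(q),np.round(np.percentile(q[:,2],[50,99]),4)
E
python3 - <<'E'
from h import *
print(current_time_s(),current_tcp_rot(),current_gripper_width())
for n,xy,lo,hi in(('brose',(.496,-.367),.006,.02),('dark',(.619,-.156),.041,.055)):
    arm.goto([xy[0]-.08,xy[1],.2],DOWN)
    X,p,m=wcloud(n+'_w.png'); c=-np.array(m['R']).T@m['t']
    print(n,current_time_s(),'cam',c.round(3),circ(X,xy,lo,hi, .045 if n=='brose' else .09))
    if n=='dark': print('plate',circ(X,xy,.0475,.053),'spindle',circ(X,xy,.058,.09,.03))
    print(current_tool_pos(),current_q())
E
```

```text
0.15 [-1.79923152e+02 -1.11486782e-03  1.54029911e+01] 0.08542474922219398
brose 1.4333 cam [ 0.499 -0.368  0.342] (array([ 0.496 , -0.3636,  0.0273]), array([ 0.4956, -0.3633]), array([0.0499, 0.0508]), 2442, array([0.0111, 0.0129]))
[ 0.41541839 -0.36789535  0.20014804] [-4.27022592e+01  1.77432982e+01  9.51601274e+01 -2.53649921e-02
  6.70752793e+01  4.73725985e+01]
dark 2.45 cam [ 0.622 -0.157  0.342] (array([ 0.6188, -0.1528,  0.0772]), array([ 0.6185, -0.153 ]), array([0.1187, 0.1017]), 17872, array([0.0433, 0.0493]))
plate (array([ 0.6222, -0.1494,  0.0159]), array([ 0.623 , -0.1494]), array([0.0255, 0.0296]), 577, array([0.0484, 0.0502])) spindle (array([ 0.6182, -0.153 ,  0.0048]), array([ 0.6182, -0.153 ]), array([0.0079, 0.007 ]), 120, array([0.0796, 0.0823]))
[ 0.53853522 -0.15746751  0.20003035] [-1.74524819e+01  1.82999680e+01  9.43494724e+01 -3.97924239e-02
  6.73479046e+01  7.26593403e+01]
```

```bash
python3 -c "
import cv2
a=cv2.imread('pics/brose_w.png');b=cv2.imread('pics/dark_w.png')
cv2.imwrite('pics/c2.png',cv2.resize(cv2.hconcat([a,b]),(800,300),interpolation=3))"
```

```text
(no output)
```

View pics/c2.png

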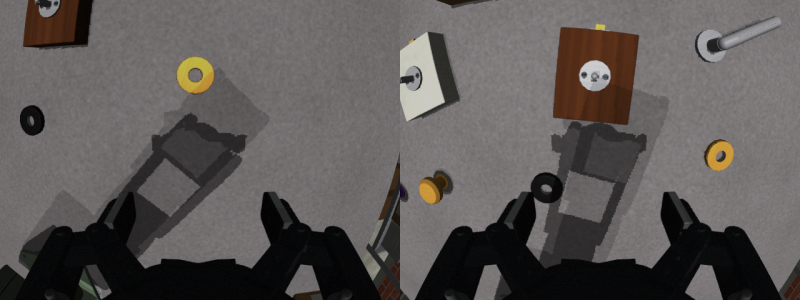

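The left view shows the brass rose below the camera, and the right view shows the dark sample with its plate and spindle. Both depth measurements are consistent. Next I'll touch the bench to learn where the fingertips are at 54 mm opening, then grip and release the brass rose once to calibrate the camera against the tool.

```bash
cat >> h.py <<'E'
def guarded(x,y,z0,z1,step=.001,lim=4,v=.03):
    f0=current_ft_force()[2]
    for z in np.arange(z0,z1-1e-6,-step):
        arm.move_straight([x,y,z],DOWN,v=v); f=current_ft_force()[2]-f0
        if f>lim: break
    return z,round(f,2)
E
python3 - <<'E'
from h import *
command_gripper(.054,30)
arm.goto([.43,-.3636,.03],DOWN)
z,f=guarded(.43,-.3636,.006,-.009); print('touch54',z,f,current_tool_pos(),current_gripper_width())
arm.move_straight([.43,-.3636,.06],v=.2)
command_gripper(.085)
zt=current_tool_pos()
arm.goto([.496,-.3636,.06],DOWN)
zg=max(z+.003,-.006); arm.move_straight([.496,-.3636,zg],DOWN,v=.1)
print('F',current_ft_force(),current_tool_pos())
command_gripper(.03,30); print('grip',current_gripper_width(),current_grasp_force(),current_tool_pos(),current_ft_force())
tp=current_tool_pos()
command_gripper(.08); arm.move_straight([.496,-.3636,.06],DOWN,v=.2)
arm.goto([.496-.08,-.3636,.2],DOWN)
X,p,m=wcloud(); print('after',circ(X,(.496,-.3636),.006,.02),'tcp',tp,current_time_s())
E
```

```text
touch54 -0.004999999999999999 11.16 [ 0.43015993 -0.36373315 -0.00377262] 0.054012323446216565
F [-0.33864981 -0.52705526  0.191349  ] [ 0.4961257  -0.36396508 -0.0015747 ]
grip 0.05180879195336256 31.72605421062144 [ 0.49642757 -0.36386264 -0.00104683] [-0.65177351 -0.01199913  5.28723692]
after (array([ 0.4962, -0.3634,  0.0271]), array([ 0.4957, -0.3639]), array([0.0493, 0.0497]), 2453, array([0.0111, 0.0129])) tcp [ 0.49642757 -0.36386264 -0.00104683] 11.7
```

```bash
cat >> h.py <<'E'
def pick(x,y,z,force,op=.085,up=.14):
    command_gripper(op); arm.goto([x,y,z+.07],DOWN); arm.move_straight([x,y,z],DOWN,v=.1)
    command_gripper(.03,force); print('grip',round(current_gripper_width(),4),current_grasp_force(),current_tool_pos())
    arm.move_straight([x,y,up],DOWN,v=.15); print('lifted',round(current_gripper_width(),4))
def place(x,y,zs,z1,lim=4,op=.07,v=.03):
    arm.goto([x,y,.17],DOWN); arm.move_straight([x,y,zs],DOWN,v=.1)
    z,f=guarded(x,y,zs,z1,.001,lim,v); print('down',z,f,current_tool_pos(),current_ft_force())
def leave(x,y,op=.085):
    command_gripper(op); z=current_tool_pos()[2]; arm.move_straight([x,y,.17],DOWN,v=.15)
E
python3 - <<'E'
from h import *
pick(.496,-.3636,-.001,40)
place(.6183,-.153,.055,.042)
X,p,m=wcloud('p1.png')
leave(.6183,-.153)
arm.goto([.6183-.08,-.153,.2],DOWN)
X,p,m=wcloud('p2.png'); print('rose',circ(X,(.6183,-.153),.052,.06),'spindle',circ(X,(.6183,-.153),.064,.09,.03),current_time_s())
a=cv2.hconcat([cv2.imread('pics/p1.png'),cv2.imread('pics/p2.png')]);cv2.imwrite('pics/c3.png',cv2.resize(a,(800,300),interpolation=3))
E
```

```text
grip 0.0514 42.1238736261148 [ 4.96423897e-01 -3.63931668e-01 -2.01836230e-05]
lifted 0.0513
down 0.04299999999999999 4.14 [ 0.618433   -0.15303635  0.04399234] [-1.1118027   0.85622331  4.11797875]
rose (array([ 0.6183, -0.1529,  0.0273]), array([ 0.618 , -0.1528]), array([0.0495, 0.0503]), 3243, array([0.0551, 0.0569])) spindle (array([ 0.6179, -0.1529,  0.0054]), array([ 0.6179, -0.1529]), array([0.0079, 0.0084]), 131, array([0.0797, 0.082 ])) 22.4167
```

View pics/c3.png

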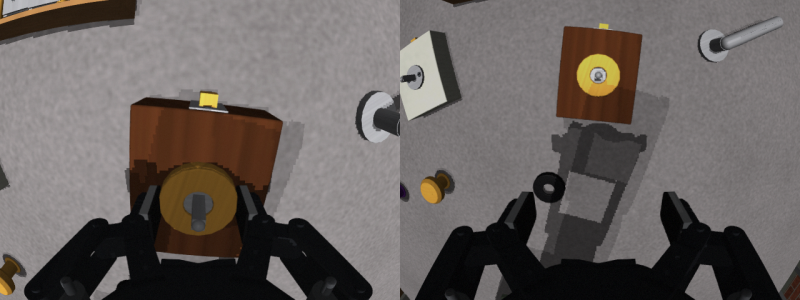

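The brass rose sits flat (top at 55.1 mm, as expected) and centred on the spindle within 0.4 mm. Now the black rose, and brass knob measurement on the way.

```bash
cat > s2.py <<'E'
from h import *
arm.goto([.639-.08,.133,.2],DOWN)
X,p,m=wcloud(); s=circ(X,(.639,.133),.065,.09,.04); print('spindleW',s,'face',circ(X,(.639,.133),.041,.0465,.09))
sx,sy=[float(v) for v in s[1]]
arm.goto([.439-.08,-.072,.2],DOWN)
X,p,m=wcloud(); r=circ(X,(.439,-.071),.006,.02); print('brose',r); x,y=[float(v) for v in r[1]]
assert abs(r[2]-.05).max()<.003
pick(x,y,-.001,40)
place(sx,sy,.048,.042); leave(sx,sy)
arm.goto([sx-.08,sy,.2],DOWN)
X,p,m=wcloud('p3.png'); print('rose',circ(X,(sx,sy),.052,.06),'spindle',circ(X,(sx,sy),.064,.09,.03),current_time_s())
arm.goto([.439-.08,.145,.2],DOWN)
X,p,m=wcloud('p4.png');print('brassknob',circ(X,(.439,.145),.036,.07),circ(X,(.439,.145),.05,.07),current_time_s())
a=cv2.hconcat([cv2.imread('pics/p3.png'),cv2.imread('pics/p4.png')]);cv2.imwrite('pics/c4.png',cv2.resize(a,(800,300),interpolation=3))
E
python3 s2.py
```

```text
spindleW (array([0.6392, 0.1367, 0.0049]), array([0.6396, 0.1367]), array([0.0078, 0.0077]), 118, array([0.0795, 0.0824])) face (array([0.6399, 0.1371, 0.0771]), array([0.6398, 0.1366]), array([0.1262, 0.1117]), 16100, array([0.0432, 0.0449]))
brose (array([ 0.4384, -0.0704,  0.027 ]), array([ 0.4387, -0.0705]), array([0.0501, 0.0502]), 2446, array([0.0111, 0.013 ]))
grip 0.0524 39.94420013157651 [ 4.39133420e-01 -7.06004825e-02  8.71233288e-05]
lifted 0.0524
down 0.043 6.98 [0.63981213 0.13674876 0.0441999 ] [-2.18419995 -0.14123868  6.179687  ]
rose (array([0.6388, 0.1369, 0.0272]), array([0.6392, 0.1369]), array([0.0495, 0.0502]), 3222, array([0.0551, 0.0569])) spindle (array([0.6395, 0.1369, 0.0052]), array([0.6395, 0.1369]), array([0.0085, 0.0084]), 131, array([0.0797, 0.082 ])) 33.875
brassknob (array([0.4392, 0.15  , 0.026 ]), array([0.4392, 0.15  ]), array([0.0476, 0.0478]), 3229, array([0.0529, 0.0562])) (array([0.4391, 0.1498, 0.0229]), array([0.4397, 0.1496]), array([0.0415, 0.0417]), 2506, array([0.0534, 0.0562])) 34.7417
```

View pics/c4.png

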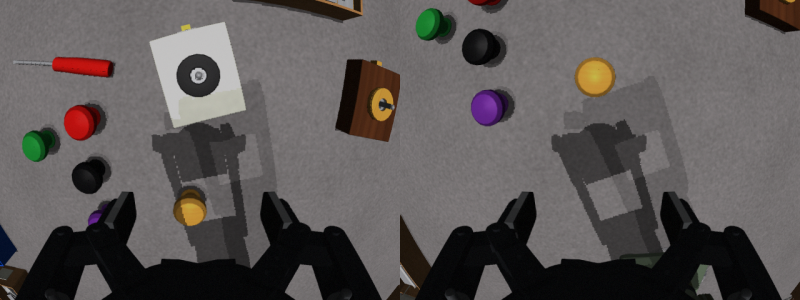

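Both roses are seated flat and the brass knob is at (0.439, 0.150). Now the brass knob goes onto the dark sample.

```bash
cat > s3.py <<'E'
from h import *
def knob(x,y,sx,sy,op):
    pick(x,y,.019,60,op,up=.17)
    arm.goto([sx,sy,.17],DOWN); arm.move_straight([sx,sy,.105],DOWN,v=.1)
    z,f=guarded(sx,sy,.103,.078,.005,8,.05); print('mid',z,f,current_tool_pos())
    if z<.0785: z,f=guarded(sx,sy,.077,.070,.001,6,.03)
    print('down',z,f,current_tool_pos(),current_ft_force(),current_gripper_width())
if __name__=='__main__':
    knob(.4392,.1498,.6180,-.1529,.08)
    X,p,m=wcloud('p5.png'); print(current_time_s())
E
python3 s3.py
```

```text
grip 0.0496 60.734399892389774 [0.43965778 0.14977633 0.02009796]
lifted 0.0499
mid 0.07799999999999997 -0.11 [ 0.61771011 -0.15284547  0.07755468]
down 0.075 8.52 [ 0.61831279 -0.15295502  0.07617354] [-1.55001889  0.09215879  6.23241919] 0.050024773107033384
42.4083
```

View pics/p5.png

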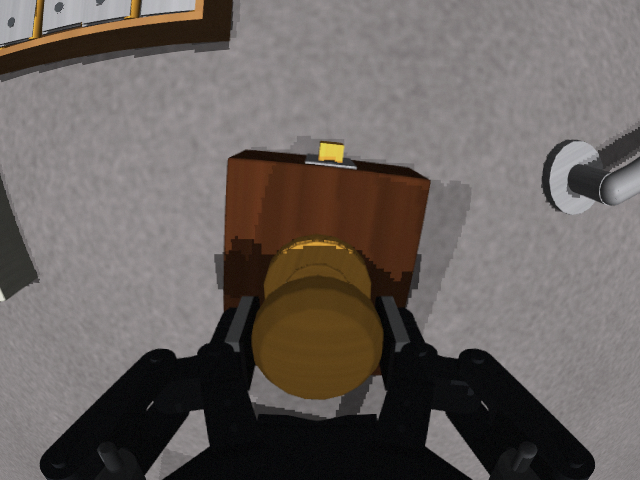

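The brass knob is on the spindle between the pads at (318,330). The foot is 56.1 mm above its bench height, so it is resting on the rose. I'll release it and do the black knob.

```bash
cat > s4.py <<'E'
from h import *
from s3 import knob
leave(.6180,-.1529,.08)
arm.goto([.618-.08,-.1529,.2],DOWN); X,p,m=wcloud(); print('brass top',circ(X,(.618,-.153),.09,.13))
arm.goto([.491-.08,.309,.2],DOWN)
X,p,m=wcloud('p6.png'); r=circ(X,(.491,.309),.036,.07,.042); print('blackknob',r); x,y=[float(v) for v in r[1]]
assert abs(r[2]-.0476).max()<.003
s=(np.hypot(X[...,0]-x,X[...,1]-y)<.015)&(X[...,2]>.04); print('colour',p[s].mean(0))
assert p[s].mean()<70
knob(x,y,.6394,.1369,.075)
leave(.6394,.1369,.08)
arm.goto([.639-.08,.137,.2],DOWN); X,p,m=wcloud('p7.png'); print('black top',circ(X,(.639,.137),.09,.13),current_time_s())
snap('scene','scene1.png'); snap('side','side1.png')
a=cv2.imread('pics/scene1.png')[190:350,120:520]; b=cv2.imread('pics/side1.png')[110:480,150:520]
cv2.imwrite('pics/c5.png',cv2.resize(a,(800,320),interpolation=2)); cv2.imwrite('pics/c6.png',cv2.resize(b,(600,600),interpolation=2))
E
python3 s4.py
```

```text
brass top (array([ 0.6175, -0.1526,  0.0261]), array([ 0.6177, -0.1528]), array([0.0481, 0.0479]), 4970, array([0.1089, 0.1121]))
blackknob (array([0.4914, 0.3116, 0.026 ]), array([0.4914, 0.3114]), array([0.0473, 0.0478]), 3249, array([0.0529, 0.056 ]))
colour [31.61744966 31.15016779 32.21057047]
grip 0.0503 61.45986031740904 [0.49189839 0.31150138 0.02030718]
lifted 0.0498
mid 0.07799999999999997 -0.96 [0.63907157 0.1368358  0.07752119]
down 0.075 9.4 [0.63975189 0.13696456 0.07631212] [-1.96980727  0.09575004  6.28016698] 0.04968257790187851
black top (array([0.6391, 0.1372, 0.0262]), array([0.6392, 0.1371]), array([0.0479, 0.0478]), 4977, array([0.1089, 0.112 ])) 54.725
```

View pics/c5.png

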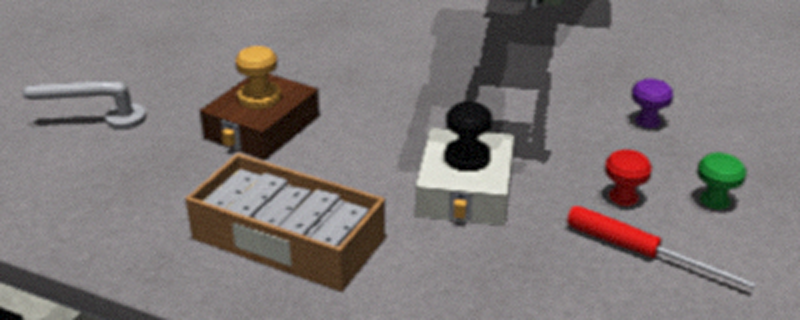

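View pics/c6.png

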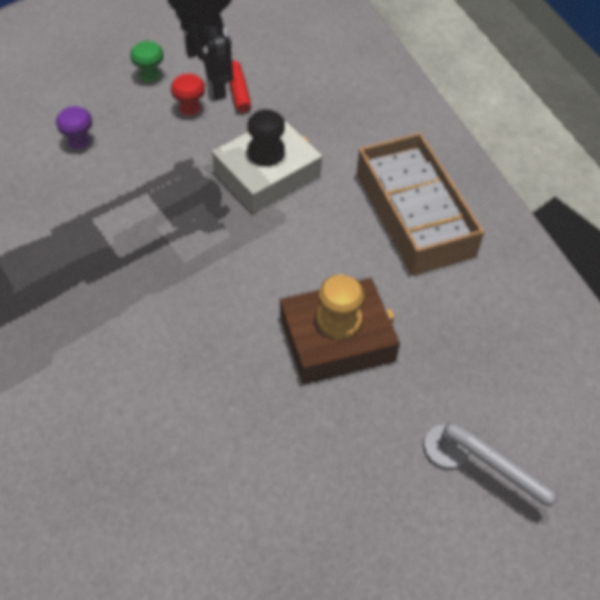

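Both views show the brass set upright on the dark sample (crop 255,80) and the black set upright on the white sample (crop 467,135). Both knob tops are at 112 mm as expected, and the bystanders and look-alikes are undisturbed.

```bash
python3 -c "
from station import *
print(workorder.close_job())"
```

```text
the job is handed in; nothing more can be done
None
```

The job is handed in: the brass rose and knob are seated on the dark wood sample and the black set on the white one, at about 55 s, with the lever, screwdriver and carton untouched.

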